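# Lock the laser in its V-holder

## Task

Ready the laser holder for the next experiment: first push the loose laser barrel along its V-groove until its front end is fully home against the end plate, next swing the open clamp strap right over until its pad lies on the barrel, then push the cam lever all the way down so that the strap is locked on the barrel. Only push with the fingers: do not lift the laser out of its groove, and leave the small things lying around the holder where they are.

Things in the scene. Friction and masses are not known exactly. Their poses are not given: they have to be found in the camera images.
- holder: fixed laser holder of aluminium, base plate 124 x 156 x 10 mm, standing on the table; origin at the centre of its underside, z up. Its y axis runs along the V-groove, which is 120 mm long (y -60 to +60 mm), 46 mm high at its rims, and open at the +y end; the end plate stands at the -y end. The strap's hinge stands on the +x side, the cam lever's two cheeks (97 mm high) on the -x side, both at y = -5 mm. Nothing of it but strap and lever stands higher than 97 mm
- end_plate (a point): point on the inner face of the end plate (56 mm wide, 72 mm high, a 14 mm beam hole in it) where the barrel's axis meets it: 52 mm above the table; axes as the holder's, the groove runs from here to +y
- laser: loose laser barrel, a plain round metal tube 30 mm in diameter and 140 mm long, 0.2 kg, lying in the V-groove with its axis 52 mm above the table; origin at its middle on the axis; its y axis runs along the barrel and points to the rear end. It starts with a gap of 12 to 28 mm between its front end and the end plate, so the rear end overhangs the open end of the groove by 32 to 48 mm; it slides under 1 to 3 N
- laser_front (a point): centre of the barrel's flat front face (the end towards the end plate)
- laser_rear (a point): centre of the barrel's flat rear face (30 mm across): push here, towards the end plate
- hinge_pin (a point): middle of the strap's hinge pin, 76 mm above the table, at holder x = +44, y = -5 mm; the pin runs along the holder's y; its two cheeks, to y = -20 and +10 mm, reach 85 mm high
- strap (a joint): angle of the clamp strap about its hinge pin, rad: 0 = shut and level across the barrel (towards the holder's -x), grows as it opens up and back towards the holder's +x; it starts open at 1.7 to 2.1 (leaning back beyond upright). It stays where it is left: the hinge's friction needs about 1.5 N at the strap's end. Lying loosely on the barrel on its pad it reads about 0.07; the cam then draws it down to about 0.01. It can come down only while the lever stands up
- strap_end (a point): middle of the strap's free end on its outer face (the face that is on top when shut). The strap is a flat steel bar 24 mm wide and 8 mm thick, straight from the hinge; this point lies 78 mm from the pin along the strap and 4 mm off the strap's middle plane; the pin lies in that plane
- pad: black round sprung pad, 16 mm in diameter, under the strap, 44 mm from the hinge pin; origin at the centre of its lower face. It gives up to 3 mm under 5 to 14 N and presses the barrel when the strap is locked
- cam_pin (a point): middle of the cam lever's pivot pin, 88 mm above the table, at holder x = -46, y = -5 mm; the pin runs along the holder's y
- cam_lever (a joint): angle of the cam lever about its pin, rad: it starts at 0 to 0.2; 0 = standing up, leaning 20 degrees outwards (to the holder's -x); grows as it is pushed over towards the strap and down; 1.92 = fully down at its stop, lying level over the strap and pointing to the holder's +x. It stays where it is left: about 5 N at its tip moves it, about 8 N over the last 0.3 rad, where the cam bears on the strap
- lever_tip (a point): middle of the end edge of the lever's black handle, on its outer face (the one that is on top when locked): 65 mm along the lever from the pin and 8.5 mm off the line through the pin. The handle is 13 mm wide and 7 mm thick with a 20 mm wide, 18 mm long end, flush on its outer face
- tape_roll: roll of black tape lying on the table near the holder, 62 mm across, 19 mm high; bystander, origin under its centre
- battery_9v: 9 V block battery standing near the end plate, 18 x 27 x 47 mm; bystander, origin under its centre
- thumb_screw: thumb screw standing on its head near the holder, 24 mm across, 30 mm high; bystander, origin under its centre
- eraser: eraser lying near the open end of the groove, 19 x 42 x 12 mm; bystander, origin under its centre
Things that resemble listed ones, but are neither listed nor needed, are in the scene too. What is meant by the laser is not blue, orange or pink, and is the larger of those in its own colour.

How it is judged:
On the way, in this order (a step that is already met when the one before it is completed fails the run):
1. the laser barrel is fully home against the end plate, the strap still open (y of laser_front in the frame of end_plate below 0.003 m and value of joint strap above 1 rad), for 0.2 s.
2. the strap lies over the barrel on its pad while the lever still stands up (value of joint strap below 0.13 rad and value of joint cam_lever below 1 rad), for 0.2 s.
3. the cam lever is fully down (value of joint cam_lever above 1.82 rad), for 0.2 s.
At the end, for the whole second after the job is handed in: the barrel lies in its groove with its front end within 3 mm of the end plate, the strap is within 0.035 rad of shut, the lever within 0.1 rad of its lower stop and staying there by itself, and the pad presses the barrel with more than 6 N (y of laser_front in the frame of end_plate below 0.003 m and z of laser in the frame of holder between 0.049 and 0.055 m and angle between the y axis of laser and the y axis of holder, either way round below 0.04 rad and value of joint strap below 0.035 rad and value of joint cam_lever above 1.82 rad and contact force between pad and laser above 6 N and linear speed of laser below 0.01 m/s); the robot touches nothing.
It fails at once if the laser is lifted out of its groove or tipped in it (z of laser in the frame of holder above 0.06 m or z of laser in the frame of holder below 0.044 m or angle between the y axis of laser and the y axis of holder, either way round above 0.15 rad).
It fails at once if the roll of black tape is moved from its place or lifted (distance of tape_roll from where it was at the start of the episode above 0.015 m).
It fails at once if the standing 9 V battery is moved from its place or lifted (distance of battery_9v from where it was at the start of the episode above 0.015 m).
It fails at once if the thumb screw is moved from its place or lifted (distance of thumb_screw from where it was at the start of the episode above 0.015 m).
It fails at once if the eraser is moved from its place or lifted (distance of eraser from where it was at the start of the episode above 0.015 m).
It also fails if it takes over 58 s, if anything falls off the work surface, if the arm or the gripper's body presses on something with over 40 N, if the wrist force passes 120 N, or if a joint passes its speed limit or range.

## Robot

A 7-joint arm with a two-finger parallel gripper is mounted at the origin on a cart in front of the work surface, level with it; the furniture and walls round the work are solid. World frame = base frame: x ahead of the robot, y to its left, z up, the work surface at z = 0. Lengths are in m, angles in rad, forces in N, time in s.
With the tool pointing down it reaches from about 0.4 to 0.85 m from the base axis. Payload 10.4 kg.
Tool frame: the origin (TCP) lies midway between the tips of the shut fingers; the grasp point (between the pads) lies 19 mm behind it; z points along the fingers, y is the line along which they close (so a half turn about z gives the same grasp; the last joint's range is limited). The gripper opens to 87 mm and grips with 3 to 60 N. Pads are 19 mm wide; open, the fingers measure 117 mm over their backs; the gripper's body (75 mm by 190 mm) begins 51 mm behind the grasp point.
Start: joints at [-1.302, 0.332, -0.065, 1.46, 0.022, 1.35, -0.088], TCP at [0.18, 0.599, 0.223] pointing down, gripper open.
Joint ranges: [-2.6, 2.6], [-0.5, 2.12], [-1.47, 1.34], [0.16, 2.42], [-1.27, 4.41], [0.06, 2.06], [-2.6, 2.6]. Speed limits (rad/s): [2.22, 2.22, 2.79, 2.79, 3.14, 3.14, 3.14].

## Interface

Orientations are given as a unit quaternion [x, y, z, w].
In Python, from bench import sensors, eyes, order gives the robot as it stands.
- The arm moves only by the tool arm_command, never from a script. Its argument "steps" is a list of rows, each an object with "rot": the turn, a rotation vector about the world's x, y, z in degrees, a list of three; "slide": the shift along the world's x, y, z in m, a list of three; "grip": the opening, from 0 (shut) to 1 (fully open). A call has exactly 8 rows; each row shifts and turns the commanded pose from where the row before left it; what a row does not reach is not made up. A row lasts 1/8 s, in which the tool goes at most 62.5 mm and 10.7 degrees, less where a joint would pass 70% of its speed; a pose out of reach is approached as far as the arm can. A call with a gripper value outside its range is refused whole. The fingers move at their own pace and stop on an object; "newtons" is the grip in N (left out, the last holds). Time passes only in rows, so rows that do not move let the fingers close, or fill a call up. It gives the time, the measured TCP pose, the force, the opening and the grip force at its end, in the units of the state.
- sensors.read_state(): the state, without advancing time (a new reading comes with each control period).
- eyes.camera(name): name is "scene" or "top" or "wrist"; returns a dict with "pixels" (420x560x3 uint8, red, green, blue), "intrinsics" (3x3 intrinsics, pixels), "pose" (4x4, takes a point from camera to world coordinates). Camera axes: x right, y down, z forward; pixel columns grow to the right and rows downward; lengths in m; the calibration is good to about 2 mm. A picture is of the moment at which its call begins. There is no depth.
- order.close_job(): hands the job in; it is judged then, once.
Trained networks look in a picture, given as the dict that the camera call returned (one of the last four; its "shot" number tells which), for a name from the list of things; names that differ only in an ending like _2 or _b are one class to them, and where a whole thing is asked for, a point or a joint stands for the part that bears it (a point fixed in the world has none). Each returns a list of dicts, best first, with "conf" (0 to 1); they miss things now and then, are a little off and sometimes report something else, mostly with a low value. They report only what shows in the picture. A call takes as long as a camera call. They do not tell look-alikes from the thing itself.
- eyes.look_for(name, picture): "bbox" ([left, top, right, bottom] in pixels, round what is visible of it).
The state is a dict: "time": time; "joint_positions": joint angles; "joint_vel": joint speeds; "joint_torque": joint torques, N m; "ee_pos": TCP position; "eef_rot": TCP orientation; "ft_force": force on the tool from outside, world axes, zero at the start; "torque": the same for the moment, N m; "width": finger opening in m; "grip_force": force on a finger pad.
Only numpy, scipy, OpenCV 4.12 (cv2) and the standard library are available. Lean on these libraries where they do the work, as an engineer would, in place of code of your own. Each camera call takes 0.05 s, during which the arm holds its last target. There are 200 camera calls.

## Working session

There is one attempt and no reset: what is moved stays moved. The work goes in short steps, Python scripts to look and compute and a tool call to move; the robot and the scene stay as the last step left them, time stands still between calls to the robot, and variables do not carry over. Pictures are saved under pics/ and viewed, at most 10 in all, crops included, and the job is handed in when it is done.

Besides the shell and the picture viewer there is one more tool, called after "Emit:" by a JSON object that holds its "op" and its "data", one argument or row to a line. arm_command: Moves the arm, as the interface text tells. Its arguments: {"type":"object","properties":{"steps":{"type":"array","items":{"type":"object","properties":{"rot":{"type":"array","items":{"type":"number"}},"slide":{"type":"array","items":{"type":"number"}},"grip":{"type":"number"}}}},"newtons":{"type":"number"}},"required":["steps"]}

```bash
mkdir -p pics
cat > h.py <<'E'
import numpy as np, cv2
from bench import sensors, eyes, order
def shot(n,f=None):
    p=eyes.camera(n)
    if f: cv2.imwrite('pics/'+f,cv2.cvtColor(p['pixels'],cv2.COLOR_RGB2BGR))
    return p
def ray(p,u,v):
    K=np.array(p['intrinsics']);T=np.array(p['pose'])
    d=T[:3,:3]@np.linalg.solve(K,[u,v,1.]);return T[:3,3],d
def onz(p,u,v,z):
    o,d=ray(p,u,v);return o+d*(z-o[2])/d[2]
def proj(p,X):
    K=np.array(p['intrinsics']);T=np.array(p['pose'])
    c=T[:3,:3].T@(np.array(X)-T[:3,3]);c=K@c;return c[:2]/c[2]
E
python3 - <<'E'
from h import *
for n in ['top','scene']:
    p=shot(n,n+'1.png')
    print(n,np.round(p['pose'],3).tolist(),p['intrinsics'][0][0])
    for k in ['holder','laser','strap','cam_lever','tape_roll','battery_9v','thumb_screw','eraser']:
        for r in eyes.look_for(k,p)[:3]: print(k,np.round(r['bbox']),round(r['conf'],2))
print(sensors.read_state())
E
```

```text
top [[-0.025, -0.995, 0.093, 0.505], [-1.0, 0.026, 0.007, 0.014], [-0.009, -0.093, -0.996, 1.121], [0.0, 0.0, 0.0, 1.0]] 514.3755649873716
holder [246. 203. 326. 285.] 0.97
laser [184. 142. 225. 163.] 0.9
laser [145. 297. 214. 328.] 0.74
laser [245. 232. 309. 267.] 0.71
strap [268. 201. 286. 233.] 0.75
cam_lever [295. 265. 306. 279.] 0.44
tape_roll [263. 288. 294. 317.] 0.72
thumb_screw [330. 265. 335. 275.] 0.5
eraser [206. 232. 225. 246.] 0.47
scene [[0.766, -0.316, 0.559, -0.01], [-0.642, -0.376, 0.668, -0.663], [-0.001, -0.871, -0.491, 0.636], [0.0, 0.0, 0.0, 1.0]] 407.1148136974961
holder [244. 196. 314. 281.] 0.55
laser [344. 266. 371. 295.] 0.83
laser [243. 224. 300. 252.] 0.78
laser [168. 223. 211. 245.] 0.68
strap [282. 195. 299. 228.] 0.83
cam_lever [260. 221. 273. 245.] 0.54
cam_lever [244. 230. 293. 255.] 0.3
tape_roll [220. 263. 247. 284.] 0.72
battery_9v [319. 245. 329. 264.] 0.47
thumb_screw [281. 279. 290. 289.] 0.41
eraser [261. 219. 270. 242.] 0.25
{'time': 0.9, 'joint_positions': array([-1.30157962,  0.33218071, -0.06468704,  1.46011151,  0.02162876,
        1.34987909, -0.08850953]), 'joint_vel': array([ 6.37561136e-05,  3.87623919e-04, -4.96092139e-04,  1.10016132e-03,
        2.65156570e-04,  6.59145839e-05,  1.19712150e-03]), 'joint_torque': array([-4.72650390e-04, -6.23040390e+01,  2.39236996e-02, -3.90121257e+01,
       -6.12249412e-02,  3.18525766e-02,  5.64862077e-06]), 'ee_pos': array([0.17981421, 0.59860153, 0.22258205]), 'eef_rot': array([1.45397128e-01, 9.89373373e-01, 5.73410892e-05, 1.42845835e-05]), 'ft_force': array([ 1.19699152, -0.98900272, -0.1802854 ]), 'torque': array([ 0.02514469,  0.00570492, -0.0108835 ]), 'grip_force': 0.0, 'width': 0.08701960396828119}
```

Run:
```python
import cv2
for n,(a,b,c,d) in [('top',(130,360,190,330)),('scene',(150,390,180,310))]:
    i=cv2.imread(f'pics/{n}1.png')[c:d,a:b]; print(i.shape)
    s=min(800/(b-a),600/(d-c)); cv2.imwrite(f'pics/{n}1c.png',cv2.resize(i,None,fx=s,fy=s,interpolation=cv2.INTER_CUBIC)); print(s)
```

```text
(140, 230, 3)
3.4782608695652173
(130, 240, 3)
3.3333333333333335
```

View pics/top1c.png

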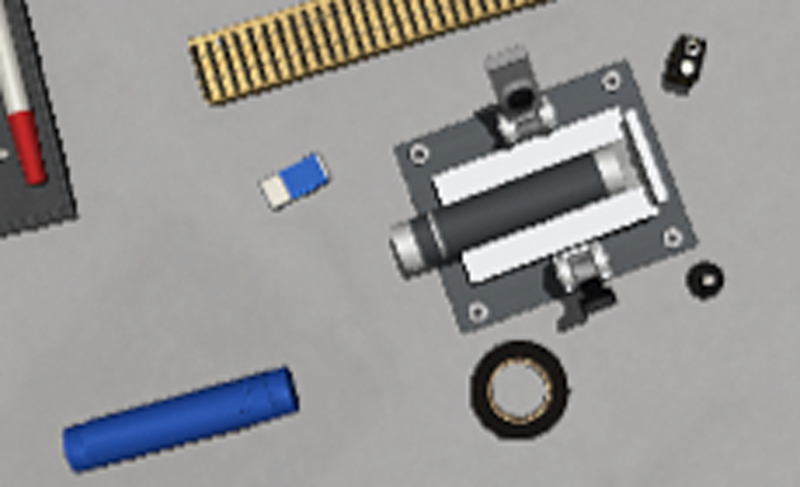

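View pics/scene1c.png

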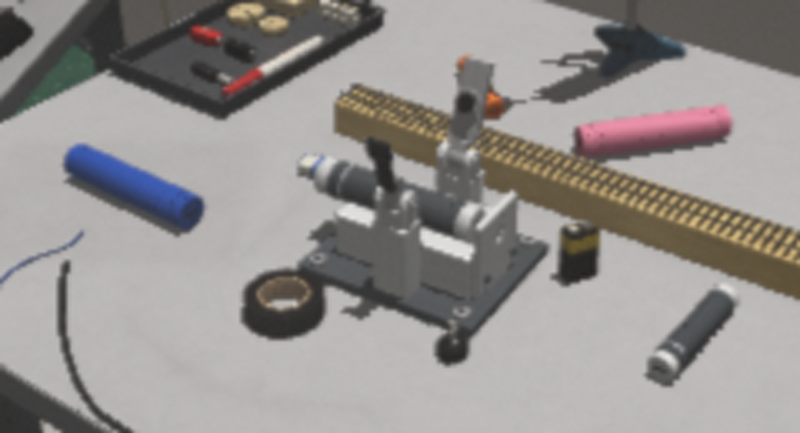

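The top view shows the holder turned about 20°. The end plate is at crop (645,160), the barrel's rear end at (395,255), the strap at the top (510,60) and the lever at the bottom (585,305). The eraser (297,180), tape roll, battery and thumb screw are all clear of the groove. The scene view confirms this, and the blue, pink and small grey tubes are decoys.

```bash
cat >> h.py <<'E'
def lim(): pass
E
python3 - <<'E'
from h import *
from scipy.optimize import least_squares
p=shot('top')
px=np.array([[396,148],[627,62],[697,243],[464,333]])/3.478+[130,190]
H=np.array([[62,78],[62,-78],[-62,-78],[-62,78]])/1000
def f(q):
    c,s=np.cos(q[2]),np.sin(q[2]);R=np.array([[c,-s],[s,c]])
    return np.concatenate([proj(p,[*(R@h+q[:2]),.01])-u for h,u in zip(H,px)])
r=least_squares(f,[.5,.1,.35]);print(r.x,np.round(r.fun,1))
x,y,a=r.x;R=np.array([[np.cos(a),-np.sin(a)],[np.sin(a),np.cos(a)]])
W=lambda u,v,z:np.round(onz(p,u/3.478+130,v/3.478+190,z),3)
for n,uv,z in [('rear top',(402,250),.052),('strap end',(507,50),.15),('lever',(570,322),.15),('rail',(500,15),.04),('eraser',(297,180),.012)]:
    w=W(*uv,z);print(n,w,np.round(R.T@(w[:2]-[x,y]),3))
E
```

```text
[0.52778312 0.00993758 0.33601025] [-0.8 -0.3  0.2 -1.   0.8  0.7 -0.2  0.7]
rear top [0.497 0.097 0.052] [-0.     0.092]
strap end [0.605 0.03  0.15 ] [ 0.08  -0.007]
lever [ 0.457 -0.001  0.15 ] [-0.07   0.013]
rail [0.638 0.035 0.04 ] [ 0.112 -0.013]
eraser [0.541 0.164 0.012] [0.063 0.141]
```

Emit:
{"op": "arm_command", "data": {
  "steps": [
    {"slide":[0.019,-0.03,0],"rot":[0,0,-4],"grip":0},
    {"slide":[0.019,-0.03,0],"rot":[0,0,-4],"grip":0},
    {"slide":[0.019,-0.03,0],"rot":[0,0,-4],"grip":0},
    {"slide":[0.019,-0.03,0],"rot":[0,0,-4],"grip":0},
    {"slide":[0.019,-0.03,0],"rot":[0,0,-4],"grip":0},
    {"slide":[0.019,-0.03,0],"rot":[0,0,-4],"grip":0},
    {"slide":[0.019,-0.03,0],"rot":[0,0,-4],"grip":0},
    {"slide":[0.019,-0.03,0],"rot":[0,0,-4],"grip":0}
  ]
}}

```text
time: 1.95
ee_pos: [0.3329, 0.3568, 0.2226]
eef_rot: [0.414, 0.91, 0.0, 0.0]
ft_force: [0.6, -1.1, 0.1]
width: 0.0149
grip_force: 0.0
```

Emit:
{"op": "arm_command", "data": {
  "steps": [
    {"slide":[0.019,-0.029,0],"rot":[0,0,-4],"grip":0},
    {"slide":[0.019,-0.029,0],"rot":[0,0,-4],"grip":0},
    {"slide":[0.019,-0.029,0],"rot":[0,0,-4],"grip":0},
    {"slide":[0.019,-0.029,0],"rot":[0,0,-4],"grip":0},
    {"slide":[0.019,-0.029,0],"rot":[0,0,-4],"grip":0},
    {"slide":[0.019,-0.029,0],"rot":[0,0,-2],"grip":0},
    {"slide":[0.019,-0.029,0],"rot":[0,0,0],"grip":0},
    {"slide":[0.019,-0.029,0],"rot":[0,0,0],"grip":0}
  ]
}}

```text
time: 2.95
ee_pos: [0.4848, 0.1244, 0.2226]
eef_rot: [0.58, 0.815, 0.0, 0.0]
ft_force: [0.8, -1.0, -0.6]
width: 0.0005
grip_force: 0.0
```

Run:
```python
from h import *
s=sensors.read_state();print(s['time'],s['ee_pos'],s['eef_rot'],s['width'],s['ft_force'])
p=shot('wrist','w1.png')
x,y,a=.5278,.0099,.336
R=np.array([[np.cos(a),-np.sin(a)],[np.sin(a),np.cos(a)]])
for h in [(62,78,10),(-62,78,10),(0,95,52),(62,-78,10)]:
    h=np.array(h)/1000;print(h,proj(p,[*(R@h[:2]+[x,y]),h[2]]).round())
print(R.T@(s['ee_pos'][:2]-[x,y]))
```

```text
2.95 [0.48476861 0.12443685 0.22258272] [5.79647758e-01 8.14867145e-01 1.62405741e-05 1.09338171e-04] 0.00053491423597177 [ 0.75763603 -1.02884085 -0.60189136]
[0.062 0.078 0.01 ] [331. 217.]
[-0.062  0.078  0.01 ] [239. 217.]
[0.    0.095 0.052] [285. 214.]
[ 0.062 -0.078  0.01 ] [326. 315.]
[-0.00286078  0.1223201 ]
```

View pics/w1.png

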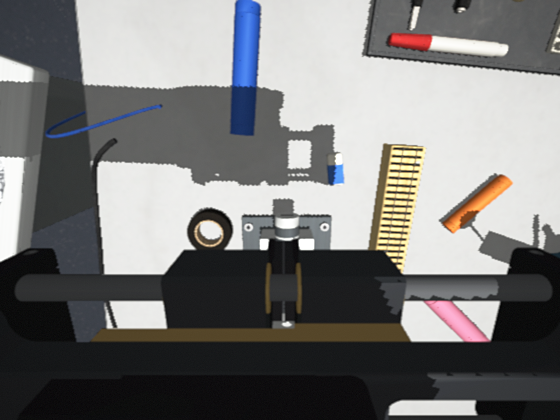

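The wrist view shows the barrel's rear face at about (286,214), centred between the plate corners (241..332, 217) and matching the fit. The space behind it is free, so I'll lower the fingers there.

Emit:
{"op": "arm_command", "data": {
  "steps": [
    {"slide":[0.001,0.007,-0.02],"grip":0},
    {"slide":[0,0,-0.025],"grip":0},
    {"slide":[0,0,-0.025],"grip":0},
    {"slide":[0,0,-0.025],"grip":0},
    {"slide":[0,0,-0.025],"grip":0},
    {"slide":[0,0,-0.025],"grip":0},
    {"slide":[0,0,-0.02],"grip":0},
    {"slide":[0,0,-0.015],"grip":0}
  ]
}}

```text
schema error: expected keys rot, slide, grip
```

Emit:
{"op": "arm_command", "data": {
  "steps": [
    {"slide":[0.0013,-0.0038,0],"grip":0},
    {"slide":[0.0013,-0.0038,0],"grip":0},
    {"slide":[0.0013,-0.0038,0],"grip":0},
    {"slide":[0.0013,-0.0038,0],"grip":0},
    {"slide":[0.0013,-0.0038,0],"grip":0},
    {"slide":[0.0013,-0.0038,0],"grip":0},
    {"slide":[0.0013,-0.0038,0],"grip":0},
    {"slide":[0.0013,-0.0038,0],"grip":0}
  ]
}}

```text
schema error: expected keys rot, slide, grip
```

Emit:
{"op": "arm_command", "data": {
  "steps": [
    {"slide":[0.001,0.007,-0.02],"rot":[0,0,0],"grip":0},
    {"slide":[0,0,-0.025],"rot":[0,0,0],"grip":0},
    {"slide":[0,0,-0.025],"rot":[0,0,0],"grip":0},
    {"slide":[0,0,-0.025],"rot":[0,0,0],"grip":0},
    {"slide":[0,0,-0.025],"rot":[0,0,0],"grip":0},
    {"slide":[0,0,-0.025],"rot":[0,0,0],"grip":0},
    {"slide":[0,0,-0.02],"rot":[0,0,0],"grip":0},
    {"slide":[0,0,-0.015],"rot":[0,0,0],"grip":0}
  ]
}}

```text
time: 4.0
ee_pos: [0.4849, 0.1327, 0.0417]
eef_rot: [0.579, 0.815, -0.0, 0.0]
ft_force: [-0.1, 0.1, -0.9]
width: 0.0002
grip_force: 0.0
```

Emit:
{"op": "arm_command", "data": {
  "steps": [
    {"slide":[0.0013,-0.0038,0],"rot":[0,0,0],"grip":0},
    {"slide":[0.0013,-0.0038,0],"rot":[0,0,0],"grip":0},
    {"slide":[0.0013,-0.0038,0],"rot":[0,0,0],"grip":0},
    {"slide":[0.0013,-0.0038,0],"rot":[0,0,0],"grip":0},
    {"slide":[0.0013,-0.0038,0],"rot":[0,0,0],"grip":0},
    {"slide":[0.0013,-0.0038,0],"rot":[0,0,0],"grip":0},
    {"slide":[0.0013,-0.0038,0],"rot":[0,0,0],"grip":0},
    {"slide":[0.0013,-0.0038,0],"rot":[0,0,0],"grip":0}
  ]
}}

```text
time: 5.0
ee_pos: [0.4952, 0.1033, 0.0426]
eef_rot: [0.579, 0.816, 0.0, -0.0]
ft_force: [-0.8, 0.7, 0.4]
width: 0.0006
grip_force: 0.8
```

Emit:
{"op": "arm_command", "data": {
  "steps": [
    {"slide":[0.0005,-0.0014,0],"rot":[0,0,0],"grip":0},
    {"slide":[0.0005,-0.0014,0],"rot":[0,0,0],"grip":0},
    {"slide":[0.0005,-0.0014,0],"rot":[0,0,0],"grip":0},
    {"slide":[0.0005,-0.0014,0],"rot":[0,0,0],"grip":0},
    {"slide":[0.0005,-0.0014,0],"rot":[0,0,0],"grip":0},
    {"slide":[0.0005,-0.0014,0],"rot":[0,0,0],"grip":0},
    {"slide":[0.0005,-0.0014,0],"rot":[0,0,0],"grip":0},
    {"slide":[0,0,0],"rot":[0,0,0],"grip":0}
  ]
}}

```text
time: 6.0
ee_pos: [0.4976, 0.0964, 0.0426]
eef_rot: [0.578, 0.816, 0.001, -0.002]
ft_force: [-6.2, 11.4, 4.0]
width: 0.0004
grip_force: 6.6
```

Emit:
{"op": "arm_command", "data": {
  "steps": [
    {"slide":[0.0005,-0.0014,0],"rot":[0,0,0],"grip":0},
    {"slide":[0.0005,-0.0014,0],"rot":[0,0,0],"grip":0},
    {"slide":[0,0,0],"rot":[0,0,0],"grip":0},
    {"slide":[0,0,0],"rot":[0,0,0],"grip":0},
    {"slide":[-0.001,0.003,0],"rot":[0,0,0],"grip":0},
    {"slide":[-0.002,0.006,0],"rot":[0,0,0],"grip":0},
    {"slide":[-0.003,0.009,0],"rot":[0,0,0],"grip":0},
    {"slide":[-0.003,0.009,0],"rot":[0,0,0],"grip":0}
  ]
}}

```text
time: 7.0
ee_pos: [0.4905, 0.1178, 0.0425]
eef_rot: [0.579, 0.815, -0.0, 0.0]
ft_force: [0.0, 0.6, -0.1]
width: 0.0008
grip_force: 0.0
```

Emit:
{"op": "arm_command", "data": {
  "steps": [
    {"slide":[0,0,0.03],"rot":[0,0,0],"grip":0},
    {"slide":[0,0,0.03],"rot":[0,0,0],"grip":0},
    {"slide":[0,0,0.03],"rot":[0,0,0],"grip":0},
    {"slide":[0,0,0.03],"rot":[0,0,0],"grip":0},
    {"slide":[0,0,0.03],"rot":[0,0,10],"grip":0},
    {"slide":[0,0,0.03],"rot":[0,0,10],"grip":0},
    {"slide":[0,0,0.015],"rot":[0,0,10],"grip":0},
    {"slide":[0,0,0],"rot":[0,0,10],"grip":0}
  ]
}}

```text
time: 8.0
ee_pos: [0.4912, 0.118, 0.2389]
eef_rot: [0.262, 0.965, 0.001, 0.001]
ft_force: [-0.4, 0.1, -0.5]
width: 0.0003
grip_force: 0.0
```

Run:
```python
from h import *
s=sensors.read_state();print(s['time'],s['ee_pos'],s['eef_rot'],s['joint_positions'])
p=shot('top','t2.png');q=shot('scene','s2.png')
a=cv2.imread('pics/t2.png')[195:295,230:350];b=cv2.imread('pics/s2.png')[190:290,230:350]
cv2.imwrite('pics/c2.png',cv2.resize(cv2.hconcat([a,b]),None,fx=3.3,fy=3.3,interpolation=cv2.INTER_CUBIC))
```

```text
8.0 [0.49123299 0.11798387 0.23887462] [2.62169623e-01 9.65021080e-01 7.57133068e-04 9.11652967e-04] [-0.72390316  0.04413228  0.41360818  1.76946663 -0.01854745  1.32939657
  0.73399542]
```

View pics/c2.png

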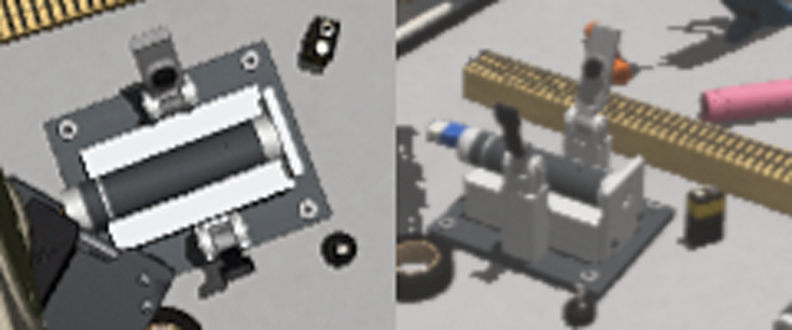

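The barrel is home: its front end meets the end plate at crop (270,140), the strap and lever haven't moved, and the bystanders are undisturbed. Before going behind the strap I'll check where the stand in the background is.

Run:
```python
from h import *
p=shot('scene');x,y,a=.5278,.0099,.336
R=np.array([[np.cos(a),-np.sin(a)],[np.sin(a),np.cos(a)]])
G=lambda w:(R.T@(w[:2]-[x,y])).round(3)
print('stand',G(onz(p,342,197,0)),'rail near', G(onz(p,150+345/3.33,180+130/3.33,0)),G(onz(p,150+345/3.33,180+85/3.33,.04)))
print('orange',G(onz(p,150+495/3.33,180+110/3.33,0)))
s=sensors.read_state();print(G(s['ee_pos']))
t=R@[.107,-.005]+[x,y];print('target',t,'delta',t-s['ee_pos'][:2])
```

```text
stand [ 0.405 -0.005] rail near [0.135 0.168] [0.147 0.174]
orange [0.237 0.068]
[0.    0.114]
target [0.63046524 0.04045893] delta [ 0.13992938 -0.07728001]
```

Emit:
{"op": "arm_command", "data": {
  "steps": [
    {"slide":[0.0175,-0.0096,0],"rot":[0,0,6.2],"grip":0},
    {"slide":[0.0175,-0.0096,0],"rot":[0,0,6.2],"grip":0},
    {"slide":[0.0175,-0.0096,0],"rot":[0,0,6.2],"grip":0},
    {"slide":[0.0175,-0.0096,0],"rot":[0,0,6.2],"grip":0},
    {"slide":[0.0175,-0.0096,0],"rot":[0,0,6.2],"grip":0},
    {"slide":[0.0175,-0.0096,0],"rot":[0,0,6.2],"grip":0},
    {"slide":[0.0175,-0.0096,0],"rot":[0,0,6.2],"grip":0},
    {"slide":[0.0175,-0.0096,0],"rot":[0,0,6.2],"grip":0}
  ]
}}

```text
time: 9.15
ee_pos: [0.6311, 0.0407, 0.237]
eef_rot: [-0.163, 0.987, -0.0, -0.0]
ft_force: [-0.8, -0.1, -0.6]
width: 0.0006
grip_force: 0.0
```

Emit:
{"op": "arm_command", "data": {
  "steps": [
    {"slide":[0,0,-0.01],"rot":[0,0,0],"grip":0},
    {"slide":[0,0,-0.02],"rot":[0,0,0],"grip":0},
    {"slide":[0,0,-0.02],"rot":[0,0,0],"grip":0},
    {"slide":[0,0,-0.02],"rot":[0,0,0],"grip":0},
    {"slide":[0,0,-0.02],"rot":[0,0,0],"grip":0},
    {"slide":[0,0,-0.015],"rot":[0,0,0],"grip":0},
    {"slide":[0,0,-0.01],"rot":[0,0,0],"grip":0},
    {"slide":[0,0,0],"rot":[0,0,0],"grip":0}
  ]
}}

```text
time: 10.15
ee_pos: [0.6304, 0.0408, 0.122]
eef_rot: [-0.164, 0.986, 0.0, -0.001]
ft_force: [-0.1, -1.1, 0.9]
width: 0.0002
grip_force: 0.0
```

Run:
```python
from h import *
q=shot('scene','s3.png')
b=cv2.imread('pics/s3.png')[120:290,200:400]
cv2.imwrite('pics/c3.png',cv2.resize(b,None,fx=3,fy=3,interpolation=cv2.INTER_CUBIC))
```

```text
(no output)
```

View pics/c3.png

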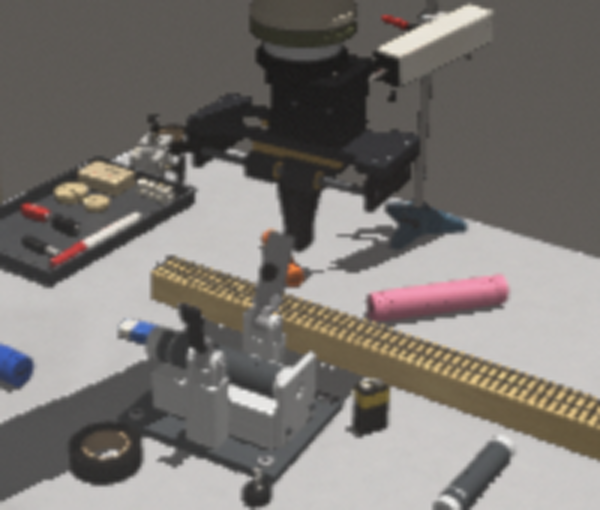

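The shut fingers are behind the strap at about (295,240), with the strap end at (275,240). Next I'll push the strap over along its arc.

Emit:
{"op": "arm_command", "data": {
  "steps": [
    {"slide":[-0.0058,-0.002,0.0008],"rot":[0,0,0],"grip":0},
    {"slide":[-0.0058,-0.002,0.0008],"rot":[0,0,0],"grip":0},
    {"slide":[-0.0058,-0.002,0.0008],"rot":[0,0,0],"grip":0},
    {"slide":[-0.0058,-0.002,0.0008],"rot":[0,0,0],"grip":0},
    {"slide":[-0.0058,-0.002,0.0008],"rot":[0,0,0],"grip":0},
    {"slide":[-0.0058,-0.002,0.0008],"rot":[0,0,0],"grip":0},
    {"slide":[-0.0058,-0.002,0.0008],"rot":[0,0,0],"grip":0},
    {"slide":[-0.0058,-0.002,0.0008],"rot":[0,0,0],"grip":0}
  ]
}}

```text
time: 11.2
ee_pos: [0.5837, 0.0246, 0.1288]
eef_rot: [-0.164, 0.986, 0.0, -0.0]
ft_force: [1.4, 0.5, -1.2]
width: 0.0007
grip_force: 0.7
```

Emit:
{"op": "arm_command", "data": {
  "steps": [
    {"slide":[-0.0063,-0.0022,-0.0012],"rot":[0,0,0],"grip":0},
    {"slide":[-0.0063,-0.0022,-0.0012],"rot":[0,0,0],"grip":0},
    {"slide":[-0.0063,-0.0022,-0.0012],"rot":[0,0,0],"grip":0},
    {"slide":[-0.0063,-0.0022,-0.0012],"rot":[0,0,0],"grip":0},
    {"slide":[-0.0054,-0.0019,-0.0037],"rot":[0,0,0],"grip":0},
    {"slide":[-0.0054,-0.0019,-0.0037],"rot":[0,0,0],"grip":0},
    {"slide":[-0.0042,-0.0015,-0.005],"rot":[0,0,0],"grip":0},
    {"slide":[-0.0042,-0.0015,-0.005],"rot":[0,0,0],"grip":0}
  ]
}}

```text
time: 12.2
ee_pos: [0.5395, 0.0091, 0.1063]
eef_rot: [-0.164, 0.986, 0.0, -0.0]
ft_force: [0.1, -0.1, 0.0]
width: 0.0005
grip_force: 0.2
```

Emit:
{"op": "arm_command", "data": {
  "steps": [
    {"slide":[-0.002,-0.0007,-0.004],"rot":[0,0,0],"grip":0},
    {"slide":[-0.002,-0.0007,-0.004],"rot":[0,0,0],"grip":0},
    {"slide":[-0.002,-0.0007,-0.004],"rot":[0,0,0],"grip":0},
    {"slide":[-0.0008,-0.0003,-0.0035],"rot":[0,0,0],"grip":0},
    {"slide":[-0.0008,-0.0003,-0.0035],"rot":[0,0,0],"grip":0},
    {"slide":[-0.0008,-0.0003,-0.0035],"rot":[0,0,0],"grip":0},
    {"slide":[0,0,-0.001],"rot":[0,0,0],"grip":0},
    {"slide":[0,0,0],"rot":[0,0,0],"grip":0}
  ]
}}

```text
time: 13.2
ee_pos: [0.5315, 0.0062, 0.0835]
eef_rot: [-0.164, 0.986, 0.0, -0.0]
ft_force: [-1.1, -0.6, 3.8]
width: 0.0003
grip_force: 1.6
```

Run:
```python
from h import *
q=shot('scene','s4.png')
b=cv2.imread('pics/s4.png')[150:290,210:370]
cv2.imwrite('pics/c4.png',cv2.resize(b,None,fx=4,fy=4,interpolation=cv2.INTER_CUBIC))
```

```text
(no output)
```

View pics/c4.png

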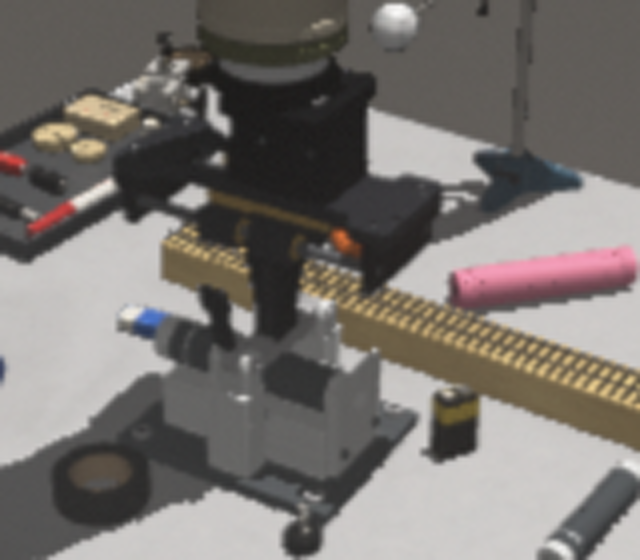

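The strap now lies across the barrel under the fingers (275,335), and the lever still stands at (215,315). I'll press it a little more, then lift.

Emit:
{"op": "arm_command", "data": {
  "steps": [
    {"slide":[0,0,-0.001],"rot":[0,0,0],"grip":0},
    {"slide":[0,0,-0.001],"rot":[0,0,0],"grip":0},
    {"slide":[0,0,0],"rot":[0,0,0],"grip":0},
    {"slide":[0,0,0],"rot":[0,0,0],"grip":0},
    {"slide":[0,0,0],"rot":[0,0,0],"grip":0},
    {"slide":[0,0,0],"rot":[0,0,0],"grip":0},
    {"slide":[0,0,0],"rot":[0,0,0],"grip":0},
    {"slide":[0,0,0],"rot":[0,0,0],"grip":0}
  ]
}}

```text
time: 14.25
ee_pos: [0.5313, 0.0061, 0.0816]
eef_rot: [-0.164, 0.986, 0.0, -0.0]
ft_force: [-3.1, -0.0, 8.6]
width: 0.0003
grip_force: 3.9
```

Emit:
{"op": "arm_command", "data": {
  "steps": [
    {"slide":[0,0,0.01],"rot":[0,0,0],"grip":0},
    {"slide":[0,0,0.02],"rot":[0,0,0],"grip":0},
    {"slide":[0,0,0.02],"rot":[0,0,0],"grip":0},
    {"slide":[0,0,0.02],"rot":[0,0,0],"grip":0},
    {"slide":[0,0,0.02],"rot":[0,0,0],"grip":0},
    {"slide":[0,0,0.02],"rot":[0,0,0],"grip":0},
    {"slide":[-0.01,-0.0035,0],"rot":[0,0,0],"grip":0},
    {"slide":[-0.01,-0.0035,0],"rot":[0,0,0],"grip":0}
  ]
}}

```text
time: 15.25
ee_pos: [0.5104, -0.0012, 0.1906]
eef_rot: [-0.164, 0.986, 0.0, -0.0]
ft_force: [-0.6, -0.2, 1.2]
width: 0.0001
grip_force: 0.0
```

Emit:
{"op": "arm_command", "data": {
  "steps": [
    {"slide":[-0.0126,-0.0044,0],"rot":[0,0,0],"grip":0},
    {"slide":[-0.0126,-0.0044,0],"rot":[0,0,0],"grip":0},
    {"slide":[-0.0126,-0.0044,0],"rot":[0,0,0],"grip":0},
    {"slide":[-0.0126,-0.0044,0],"rot":[0,0,0],"grip":0},
    {"slide":[-0.0126,-0.0044,0],"rot":[0,0,0],"grip":0},
    {"slide":[-0.0126,-0.0044,0],"rot":[0,0,0],"grip":0},
    {"slide":[0,0,-0.027],"rot":[0,0,0],"grip":0},
    {"slide":[0,0,-0.027],"rot":[0,0,0],"grip":0}
  ]
}}

```text
time: 16.25
ee_pos: [0.4356, -0.0273, 0.1369]
eef_rot: [-0.164, 0.986, 0.0, 0.001]
ft_force: [0.6, 0.4, -0.6]
width: 0.0006
grip_force: 0.0
```

Run:
```python
from h import *
q=shot('scene','s5.png');t=shot('top','t5.png')
b=cv2.imread('pics/s5.png')[170:290,200:340];a=cv2.imread('pics/t5.png')[190:310,230:370]
cv2.imwrite('pics/c5.png',cv2.resize(cv2.hconcat([a,b]),None,fx=2.85,fy=2.85,interpolation=cv2.INTER_CUBIC))
s=sensors.read_state();x,y,a=.5278,.0099,.336
R=np.array([[np.cos(a),-np.sin(a)],[np.sin(a),np.cos(a)]]);print(R.T@(s['ee_pos'][:2]-[x,y]),s['ee_pos'])
```

```text
[-0.10101597 -0.00429634] [ 0.4338493  -0.02746241  0.13524636]
```

View pics/c5.png

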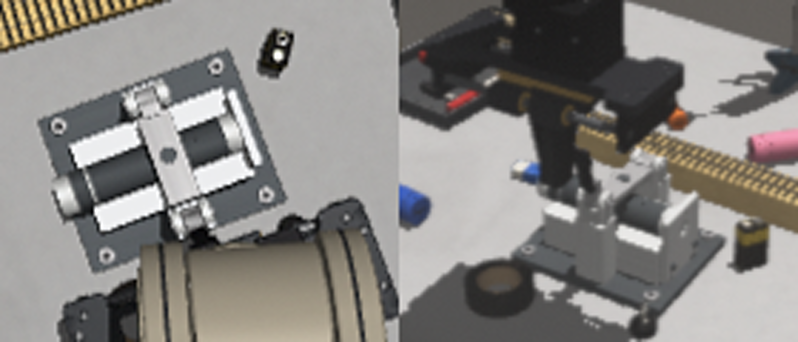

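The strap lies across the barrel (top view, 170,150), and the fingers are outside the lever. Next I'll push the lever over.

Emit:
{"op": "arm_command", "data": {
  "steps": [
    {"slide":[0.007,0.0024,0.0015],"rot":[0,0,0],"grip":0},
    {"slide":[0.007,0.0024,0.0015],"rot":[0,0,0],"grip":0},
    {"slide":[0.007,0.0024,0.0015],"rot":[0,0,0],"grip":0},
    {"slide":[0.007,0.0024,0.0015],"rot":[0,0,0],"grip":0},
    {"slide":[0.007,0.0024,0.0015],"rot":[0,0,0],"grip":0},
    {"slide":[0.0068,0.0024,-0.0008],"rot":[0,0,0],"grip":0},
    {"slide":[0.0068,0.0024,-0.0008],"rot":[0,0,0],"grip":0},
    {"slide":[0.0068,0.0024,-0.0008],"rot":[0,0,0],"grip":0}
  ]
}}

```text
time: 17.35
ee_pos: [0.4913, -0.0081, 0.1427]
eef_rot: [-0.164, 0.986, -0.0, -0.001]
ft_force: [-5.3, -2.7, -0.0]
width: 0.0002
grip_force: 2.7
```

Emit:
{"op": "arm_command", "data": {
  "steps": [
    {"slide":[0.0068,0.0024,-0.0008],"rot":[0,0,0],"grip":0},
    {"slide":[0.0052,0.0018,-0.0033],"rot":[0,0,0],"grip":0},
    {"slide":[0.0052,0.0018,-0.0033],"rot":[0,0,0],"grip":0},
    {"slide":[0.0052,0.0018,-0.0033],"rot":[0,0,0],"grip":0},
    {"slide":[0.0029,0.001,-0.0038],"rot":[0,0,0],"grip":0},
    {"slide":[0.0029,0.001,-0.0038],"rot":[0,0,0],"grip":0},
    {"slide":[0.0029,0.001,-0.0038],"rot":[0,0,0],"grip":0},
    {"slide":[0.0029,0.001,-0.0038],"rot":[0,0,0],"grip":0}
  ]
}}

```text
time: 18.35
ee_pos: [0.5253, 0.0039, 0.1162]
eef_rot: [-0.164, 0.986, 0.0, -0.0]
ft_force: [-3.8, -1.8, 3.0]
width: 0.0004
grip_force: 2.4
```

Emit:
{"op": "arm_command", "data": {
  "steps": [
    {"slide":[0.0008,0.0003,-0.003],"rot":[0,0,0],"grip":0},
    {"slide":[0.0008,0.0003,-0.003],"rot":[0,0,0],"grip":0},
    {"slide":[0.0008,0.0003,-0.003],"rot":[0,0,0],"grip":0},
    {"slide":[0.0006,0.0002,-0.0025],"rot":[0,0,0],"grip":0},
    {"slide":[0.0006,0.0002,-0.0025],"rot":[0,0,0],"grip":0},
    {"slide":[0.0006,0.0002,-0.0025],"rot":[0,0,0],"grip":0},
    {"slide":[0,0,-0.0025],"rot":[0,0,0],"grip":0},
    {"slide":[0,0,-0.001],"rot":[0,0,0],"grip":0}
  ]
}}

```text
time: 19.35
ee_pos: [0.5314, 0.006, 0.0976]
eef_rot: [-0.164, 0.986, 0.0, 0.002]
ft_force: [1.1, 0.0, 8.1]
width: 0.0002
grip_force: 4.3
```

Emit:
{"op": "arm_command", "data": {
  "steps": [
    {"slide":[0,0,-0.001],"rot":[0,0,0],"grip":0},
    {"slide":[0,0,-0.001],"rot":[0,0,0],"grip":0},
    {"slide":[0,0,0],"rot":[0,0,0],"grip":0},
    {"slide":[0,0,0],"rot":[0,0,0],"grip":0},
    {"slide":[0,0,0],"rot":[0,0,0],"grip":0},
    {"slide":[0,0,0],"rot":[0,0,0],"grip":0},
    {"slide":[0,0,0],"rot":[0,0,0],"grip":0},
    {"slide":[0,0,0],"rot":[0,0,0],"grip":0}
  ]
}}

```text
time: 20.35
ee_pos: [0.5316, 0.006, 0.0966]
eef_rot: [-0.164, 0.986, 0.0, 0.002]
ft_force: [-3.0, 0.6, 18.1]
width: 0.0006
grip_force: 9.2
```

Emit:
{"op": "arm_command", "data": {
  "steps": [
    {"slide":[0,0,-0.001],"rot":[0,0,0],"grip":0},
    {"slide":[0,0,-0.001],"rot":[0,0,0],"grip":0},
    {"slide":[0,0,0],"rot":[0,0,0],"grip":0},
    {"slide":[0,0,0],"rot":[0,0,0],"grip":0},
    {"slide":[0,0,0],"rot":[0,0,0],"grip":0},
    {"slide":[0,0,0],"rot":[0,0,0],"grip":0},
    {"slide":[0,0,0],"rot":[0,0,0],"grip":0},
    {"slide":[0,0,0],"rot":[0,0,0],"grip":0}
  ]
}}

```text
time: 21.35
ee_pos: [0.5318, 0.006, 0.0961]
eef_rot: [-0.164, 0.986, 0.001, 0.003]
ft_force: [-10.7, 0.5, 36.5]
width: 0.0007
grip_force: 18.1
```

Emit:
{"op": "arm_command", "data": {
  "steps": [
    {"slide":[0,0,0.01],"rot":[0,0,0],"grip":0},
    {"slide":[0,0,0.02],"rot":[0,0,0],"grip":0},
    {"slide":[0,0,0.03],"rot":[0,0,0],"grip":0},
    {"slide":[0,0,0.03],"rot":[0,0,0],"grip":0},
    {"slide":[-0.02,0,0.03],"rot":[0,0,0],"grip":0},
    {"slide":[-0.03,0,0.03],"rot":[0,0,0],"grip":0},
    {"slide":[-0.03,0,0.01],"rot":[0,0,0],"grip":0},
    {"slide":[-0.03,0,0],"rot":[0,0,0],"grip":0}
  ]
}}

```text
time: 22.35
ee_pos: [0.4193, 0.0056, 0.2532]
eef_rot: [-0.164, 0.986, 0.0, 0.001]
ft_force: [-0.3, -0.1, 0.7]
width: 0.0003
grip_force: 0.0
```

Run:
```python
from h import *
q=shot('scene','s6.png');t=shot('top','t6.png')
b=cv2.imread('pics/s6.png')[190:290,220:340];a=cv2.imread('pics/t6.png')[195:295,230:350]
cv2.imwrite('pics/c6.png',cv2.resize(cv2.hconcat([a,b]),None,fx=3.3,fy=3.3,interpolation=cv2.INTER_CUBIC))
```

```text
(no output)
```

View pics/c6.png

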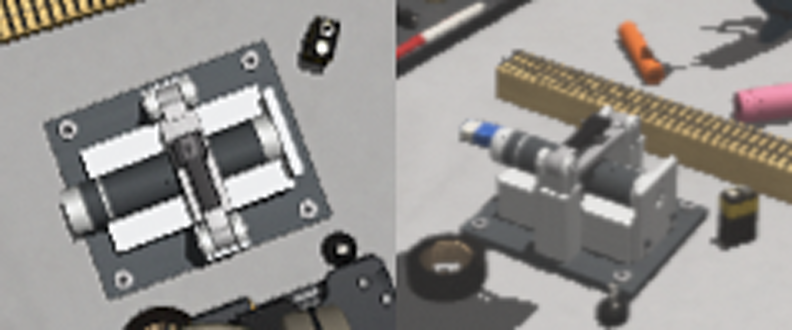

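The lever lies over the strap (top view, 190,165) and stopped hard under 36 N. The barrel is still against the end plate. I'll check the tip's pixel position against the fully-down prediction.

Run:
```python
from h import *
p=shot('scene');x,y,a=.5278,.0099,.336
R=np.array([[np.cos(a),-np.sin(a)],[np.sin(a),np.cos(a)]])
for al in (90,83,75):
    r=np.radians(al);X=-46+65*np.sin(r)-8.5*np.cos(r);Z=88+65*np.cos(r)+8.5*np.sin(r)
    u=proj(p,[*(R@[X/1e3,-.005]+[x,y]),Z/1e3]);print(al,((u-[220,190])*3.3+[396,0]).round())
u=proj(p,[*(R@[-.046,-.005]+[x,y]),.097]);print('cheek',((u-[220,190])*3.3+[396,0]).round())
```

```text
90 [602. 114.]
83 [601. 106.]
75 [599.  98.]
cheek [556. 154.]
```

The handle end shows at about (603,114), which matches fully down, so I'm handing in.

```bash
python3 -c "
from bench import order
print(order.close_job())"
```

```text
the job is handed in; nothing more can be done
None
```

I've handed the job in, with no verdict returned: the barrel is home against the end plate, the strap is shut on it, and the lever is fully down by camera and force checks; the pad's pressing force wasn't measured.

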